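# Post the used vial through the flap of the collection box

## Task

Take the vial that stands on the round steel plate and push it down through the swing flap in the top of the white collection box, so that it ends up inside the box and the flap has fallen shut again. Leave the spare vial that stands directly on the worktop where it is.

Things in the scene. Friction and masses are not known exactly. Their poses are not given: they have to be found in the camera images.
- used_vial_center (a point): The vial to discard: upright glass vial with crimped cap, 22 mm in diameter, 47 mm high, 20 to 33 g. It stands near the middle of a flat round steel plate (74 mm across, 5 mm thick, loose on the worktop). The point is the vial's centre, half-way up; z is its long axis.
- spare_vial_center (a point): A spare vial of the same kind and size (22 x 22 x 47 mm) standing directly on the worktop, without a plate; it must stay there. The point is its centre, half-way up. Spare vial, plate and a flat swab packet change places from start to start.
- box_mouth (a point): Centre of the mouth (90 mm along x, 120 mm along y) in the top of the white collection box, level with the top, 140 mm above the worktop. Axes: x from the clear front window to the hinge side, y across, z up. Box 165 x 170 mm, fixed, hollow, turned up to 25 degrees. A vial let go near the middle, centre 40 mm or more below here, falls in. Fingers go in with it, best closing along y, open little.
- box_flap (a joint): Flap closing the mouth, in rad: 0 shut (flush with the top), up to 1.35 as its front edge swings down into the box. Hinge along y, 51 mm to +x of the mouth's centre, 11 mm above. Two counterweights, 78 mm to +x and 67 mm to either side, swing up to 38 mm above the hinge. They hold a vial's weight at the middle; a push of about 0.5 N opens it; let go, it falls shut.

How it is judged:
By the outcome, as a careful person would: the job done as asked, in the order asked, and still so for the second after the job is handed in, with the robot touching nothing.
It also fails if it takes over 38 s, if anything falls off the work surface, if the arm or the gripper's body presses on something with over 40 N, if the wrist force passes 120 N, or if a joint passes its speed limit or range.

## Robot

A 6-joint arm with a two-finger parallel gripper is mounted at the origin on a cart in front of the work surface, level with it; the furniture and walls round the work are solid. World frame = base frame: x ahead of the robot, y to its left, z up, the work surface at z = 0. Lengths are in m, angles in rad, forces in N, time in s.
With the tool pointing down it reaches from about 0.35 to 0.925 m from the base axis. Payload 6.4 kg.
Tool frame: the origin (TCP) lies at the very end of the fingers, on their centre line; the grasp point (between the pads) lies 19 mm behind it; y points along the fingers, z is the direction in which the jaws open and shut, and the axes are right-handed (so a half turn about y gives the same grasp; the last joint's range is limited). The gripper opens to 85 mm and grips with 20 to 120 N. Pads are 22 mm wide; open, the fingers measure 114 mm over their backs; the gripper's body (76 mm by 85 mm) begins 54 mm behind the grasp point. The pads swing forward as they close: fully open they stand 13 mm farther back than shut.
Start: joints at [-1.356, 0.245, 1.558, -0, 1.339, -0.174], TCP at [0.246, -0.601, 0.231] pointing down, gripper open.
Joint ranges: [-3.13, 3.13], [-1.02, 2.26], [0.13, 2.54], [-0.95, 4.09], [0.21, 2.88], [-2.74, 2.74]. Speed limits (rad/s): [2.57, 2.57, 3.14, 3.14, 3.14, 3.14].

## Interface

Orientations are given as [roll, pitch, yaw] about the fixed x, y, z axes, in that order (R = Rz(yaw) Ry(pitch) Rx(roll)).
In Python, from plant import * gives the robot as it stands. The module is installed in compiled form; this text tells all that it offers.
- The arm moves only by the tool play_rows, never from a script. Its argument "commands" is a list of rows, each a list of 3 entries, a list of its own where there are three numbers: the opening, from 0 (shut) to 1 (fully open), then the shift along the tool's x, y, z in m, then the turn about the tool's y in degrees. In form: [[claw, [tx, ty, tz], roll], ...]. A call has exactly 8 rows; each row shifts and turns the pose as measured when the row begins, along the tool's axes as they then stand; what a row does not reach is not made up. A row lasts 1/12 s, in which the tool goes at most 41.7 mm and 7.16 degrees, less where a joint would pass 70% of its speed; a pose out of reach is approached as far as the arm can. A call with a gripper value outside its range is refused whole. The fingers move at their own pace and stop on an object; the grip force is fixed at half the most. Time passes only in rows, so rows that do not move let the fingers close, or fill a call up. It gives the time, the measured TCP pose, the force and the opening at its end, in the units of the state.
- get_state(): the state, without advancing time (a new reading comes with each control period).
- grab_frame(name): name is "scene" or "top" or "wrist"; returns a dict with "image" (400x640x3 uint8, red, green, blue), "depth" (400x640 float32, m along the optical axis (not along the pixel's ray), 0 where there is no reading), "intrinsics" (3x3 intrinsics, pixels), "distortion" ([k1, k2, p1, p2, k3] as OpenCV has them; the pictures are not rectified), "view" (4x4, takes a point from world to camera coordinates). Camera axes: x right, y down, z forward; pixel columns grow to the right and rows downward; lengths in m; the calibration is good to about 2 mm. A picture is of the moment at which its call begins.
- sign_off(): hands the job in, once; it reports no verdict.
The state is a dict: "time": time; "qpos": joint angles; "joint_velocities": joint speeds; "joint_efforts": joint torques, N m; "position": TCP position; "eef_rot": TCP orientation; "wrist_force": force on the tool from outside, world axes, zero at the start; "wrist_torque": the same for the moment, N m; "grip_width": finger opening in m.
Only numpy, scipy, OpenCV 4.12 (cv2) and the standard library are available. Lean on these libraries where they do the work, as an engineer would, in place of code of your own. Each camera call takes 0.05 s, during which the arm holds its last target. There are 200 camera calls.

## Working session

There is one attempt and no reset: what is moved stays moved. The work goes in short steps, Python scripts to look and compute and a tool call to move; the robot and the scene stay as the last step left them, time stands still between calls to the robot, and variables do not carry over. Pictures are saved under pics/ and viewed, about 8 in all and at most 12, crops included, and the job is handed in when it is done.

Besides the shell and the picture viewer there is one more tool, called after ">>>" as name([rows], argument=value, ...), one row to a line, values as JSON. play_rows: Moves the arm, as the interface text tells. Its arguments: {"type":"object","properties":{"commands":{"type":"array","items":{"type":"array"}}},"required":["commands"]}

```bash
mkdir -p pics; cat > h.py <<'E'
import numpy as np, cv2, pickle
from plant import *
def snap(n,tag):
    f=grab_frame(n); cv2.imwrite(f'pics/{tag}.png',f['image'][...,::-1]); pickle.dump(f,open(f'pics/{tag}.pkl','wb')); return f
def load(tag): return pickle.load(open(f'pics/{tag}.pkl','rb'))
def ray(f,uv):
    p=cv2.undistortPoints(np.array(uv,float).reshape(-1,1,2),f['intrinsics'],f['distortion']).reshape(-1,2)
    V=np.array(f['view']);R=V[:3,:3];o=-R.T@V[:3,3]
    return o,np.c_[p,np.ones(len(p))]@R
def plane(f,uv,z):
    o,d=ray(f,uv); return o+d*((z-o[2])/d[:,2])[:,None]
def cloud(f):
    h,w=f['depth'].shape;u,v=np.meshgrid(np.arange(w),np.arange(h))
    o,d=ray(f,np.c_[u.ravel(),v.ravel()]);return (o+d*f['depth'].reshape(-1,1)).reshape(h,w,3)
E
python3 - <<'E'
from h import *
s=get_state();print(s)
a=snap('scene','s0');b=snap('top','t0')
cv2.imwrite('pics/c0.png',cv2.resize(np.hstack([a['image'],b['image']])[...,::-1],(800,250)))
for f in(a,b):
  V=np.array(f['view']);print(-V[:3,:3].T@V[:3,3])
E
```

```text
{'time': 0.0, 'qpos': array([-1.35605149e+00,  2.45796163e-01,  1.55906295e+00,  1.32603835e-05,
        1.33869510e+00, -1.74122567e-01]), 'joint_velocities': array([ 1.44087238e-03, -2.28556021e-04, -1.55332329e-03, -3.34879632e-05,
       -1.39929665e-03, -7.96545134e-04]), 'joint_efforts': array([-3.87361470e-04, -4.29508352e+01, -3.26124394e+01, -1.81288028e-04,
        5.34881154e-03, -1.37035535e-06]), 'position': array([ 0.24631165, -0.60090056,  0.23016547]), 'eef_rot': array([-1.57272599e+00,  3.52532254e-04, -2.75272865e+00]), 'wrist_force': array([-0.05101286, -0.38798805,  0.5004217 ]), 'wrist_torque': array([ 0.04333869, -0.01208102,  0.0371086 ]), 'grip_width': 0.08542360605432495}
[-0.02120478  0.44482657  0.71412816]
[ 0.39958955 -0.01311225  1.06413652]
```

View pics/t0.png

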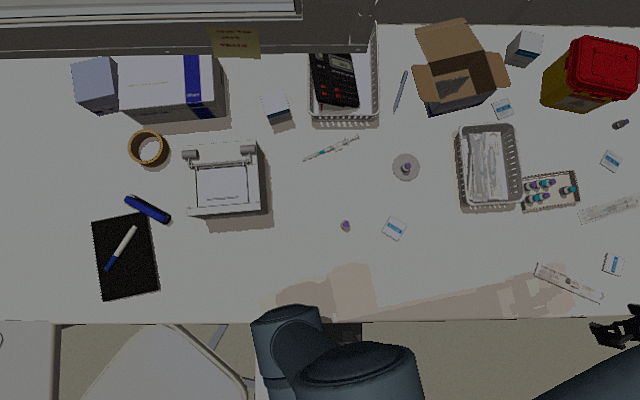

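View pics/s0.png

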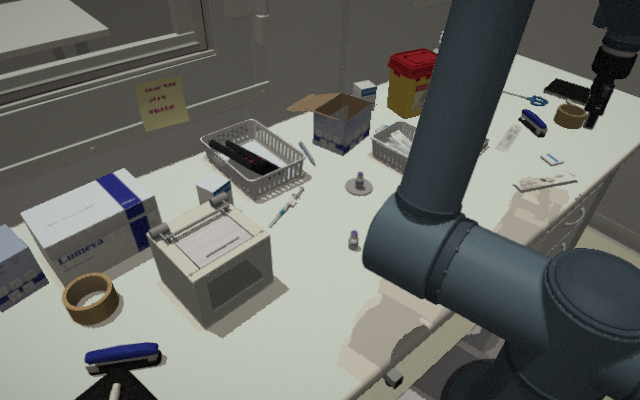

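The top view shows the used vial on its plate at (406,168), the spare at (346,226), and the box centred near (223,180). The flap is around (222,187) and its hinge and counterweights are at the far side, near (190,155) and (248,148).

```bash
python3 - <<'E'
from h import *
b=load('t0');im=b['image'];C=cloud(b)
hsv=cv2.cvtColor(im,cv2.COLOR_RGB2HSV)
m=cv2.inRange(hsv,(115,50,30),(165,255,255))
n,l,st,c=cv2.connectedComponentsWithStats(m)
for i in range(1,n):
  if st[i,4]>8: print('purple',c[i],st[i,4],plane(b,c[i],.05)[0],'depth z',C[int(c[i][1]),int(c[i][0])])
# plate: by depth/gray
sub=im[140:195,378:435];g=cv2.cvtColor(sub,cv2.COLOR_RGB2GRAY)
mk=(g<135).astype(np.uint8)
cs=max(cv2.findContours(cv2.morphologyEx(mk,cv2.MORPH_CLOSE,np.ones((3,3))),0,2)[0],key=cv2.contourArea)
e=cv2.fitEllipse(cs);print('plate',e,np.median(g),plane(b,[e[0][0]+378,e[0][1]+140],.005))
# box top from depth
P=C.reshape(-1,3);k=(abs(P[:,2]-.14)<.008)&(P[:,0]>.2)&(P[:,0]<.75)&(P[:,1]>.2)&(P[:,1]<.7)
M=k.reshape(400,640).astype(np.uint8);cs=max(cv2.findContours(M,0,2)[0],key=cv2.contourArea)
q=C[cs[:,0,1],cs[:,0,0]];r=cv2.minAreaRect(q[:,:2].astype(np.float32));print(r,cv2.boxPoints(r),np.median(P[k,2]))
k=(P[:,2]>.147)&(P[:,2]<.25)&(P[:,0]>.2)&(P[:,0]<.75)&(P[:,1]>.2)&(P[:,1]<.6)
M=k.reshape(400,640).astype(np.uint8);n,l,st,c=cv2.connectedComponentsWithStats(M)
for i in range(1,n):
  if st[i,4]>5: print(c[i],st[i],C[l==i].mean(0),C[l==i].max(0))
cv2.imwrite('pics/boxc.png',cv2.resize(im[120:235,165:285][...,::-1],None,fx=5,fy=5,interpolation=2))
E
```

```text
purple [191.83615085  79.0390117 ] 769 [0.8354822 0.3199958 0.05     ] depth z [0.80126698 0.29578446 0.12990784]
purple [428.4375 108.375 ] 16 [ 0.75032742 -0.29809369  0.05      ] depth z [ 0.76109926 -0.30486129  0.02188028]
purple [202.34821429 111.74107143] 112 [0.74607188 0.28957206 0.05      ] depth z [0.7466319  0.28927887 0.05420351]
purple [ 98.61538462 111.61538462] 13 [0.7507486  0.56242793 0.05      ] depth z [0.75945897 0.57565135 0.02984463]
purple [626.05 121.1 ] 20 [ 0.71621721 -0.83185679  0.05      ] depth z [ 0.71694426 -0.83291395  0.04855401]
purple [407.66666667 165.04166667] 24 [ 0.60042068 -0.23783293  0.05      ] depth z [ 0.60013336 -0.23566956  0.05206526]
purple [552.70833333 180.95833333] 24 [ 0.55607112 -0.6144041   0.05      ] depth z [ 0.55872817 -0.61323461  0.04911953]
purple [533.72413793 184.4137931 ] 29 [ 0.54747854 -0.56318602  0.05      ] depth z [ 0.54875874 -0.56204061  0.04871955]
purple [546.54166667 194.875     ] 24 [ 0.52003182 -0.59510246  0.05      ] depth z [ 0.52231513 -0.59386033  0.04996544]
purple [145.36956522 209.0951087 ] 368 [0.49429643 0.42732786 0.05      ] depth z [0.49542608 0.43237097 0.04060036]
purple [345.5        223.78571429] 28 [ 0.45232464 -0.07619198  0.05      ] depth z [ 0.45458822 -0.07529429  0.04473891]
plate ((27.561344146728516, 26.800310134887695), (27.511592864990234, 28.803104400634766), 152.7548828125) 137.0 [[ 0.60460877 -0.24198125  0.005     ]]
((0.5380792617797852, 0.24969610571861267), (0.13336794078350067, 0.10334364324808121), 2.5386340618133545) [[0.46917203 0.29836357]
 [0.47374943 0.19512136]
 [0.6069865  0.20102865]
 [0.6024091  0.30427086]] 0.1378804015230619
[195.69924812 158.82706767] [181 150  46  20 266] [0.59904164 0.27072655 0.1538712 ] [0.6199446  0.30433164 0.16248363]
```

View pics/boxc.png

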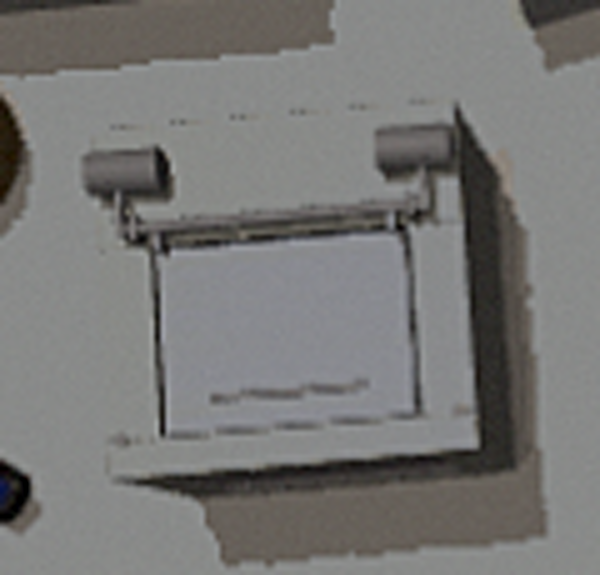

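The crop shows the flap's front corners at about (162,437) and (418,415), its far corners at about (155,240) and (403,228), and the box's front top corners at (108,478) and (480,448).

```bash
python3 - <<'E'
from h import *
b=load('t0')
q=np.array([[162,437],[418,415],[155,240],[403,226],[108,450],[480,418]])/5+[165,120]-.4
P=plane(b,q,.14);print(P)
ex=lambda a,b:np.degrees(np.arctan2(-(b-a)[0],(b-a)[1]))
for i,j in((1,0),(3,2),(5,4)):
  d=P[i]-P[j];print(np.linalg.norm(d),'yaw',np.degrees(np.arctan2(d[1],d[0]))+90)
for i,j in((0,2),(1,3)):
  d=P[j]-P[i];print(np.linalg.norm(d),'yaw',np.degrees(np.arctan2(d[1],d[0])))
print(P[:4].mean(0))
s=get_state();from scipy.spatial.transform import Rotation as R
print(R.from_euler('xyz',s['eef_rot']).as_matrix().round(3))
E
```

```text
[[0.48956424 0.26901509 0.14      ]
 [0.49851613 0.15157697 0.14      ]
 [0.58135695 0.27470208 0.14      ]
 [0.58668418 0.15953641 0.14      ]
 [0.48382601 0.29373546 0.14      ]
 [0.4968444  0.12313827 0.14      ]]
0.11777881572871989 yaw 4.3590203039096025
0.11528882017255945 yaw 2.648449664716111
0.17109318346371283 yaw 4.363823336545195
0.09196870607026907 yaw 3.5452108787137537
0.08852659904167072 yaw 5.1584375135069065
[0.53903037 0.21370764 0.14      ]
[[-0.925 -0.     0.379]
 [-0.379  0.002 -0.925]
 [-0.    -1.    -0.002]]
```

>>> play_rows([
  [1,[-0.037,0,-0.016],6],
  [1,[-0.035,0,-0.02],6],
  [1,[-0.033,0,-0.024],6],
  [1,[-0.031,0,-0.027],0],
  [1,[-0.031,0,-0.027],0],
  [1,[-0.031,0,-0.027],0],
  [1,[-0.031,0,-0.027],0],
  [1,[-0.031,0,-0.027],0],
])

```text
time: 0.77
position: [0.4767, -0.3688, 0.2258]
eef_rot: [-1.577, -0.004, -3.098]
wrist_force: [0.3, -0.7, -0.5]
grip_width: 0.0856
```

>>> play_rows([
  [1,[-0.026,0,-0.025],-1],
  [1,[-0.026,0.003,-0.025],0],
  [1,[-0.026,0.01,-0.025],0],
  [1,[-0.026,0.015,-0.025],0],
  [1,[-0.026,0.015,-0.025],0],
  [1,[0,0.015,0],0],
  [1,[0,0,0],0],
  [1,[0,0,0],0],
])

```text
time: 1.43
position: [0.6079, -0.2196, 0.1638]
eef_rot: [-1.579, -0.005, -3.069]
wrist_force: [0.2, -0.3, 1.3]
grip_width: 0.0852
```

```bash
python3 - <<'E'
from h import *
s=get_state();print(s['time'],s['position'],s['eef_rot'],s['qpos'])
w=snap('wrist','w1');C=cloud(w)
V=np.array(w['view']);print(-V[:3,:3].T@V[:3,3])
P=C.reshape(-1,3);k=(P[:,2]>.044)&(P[:,2]<.062)&(np.hypot(P[:,0]-.602,P[:,1]+.239)<.03)
print(k.sum(),(P[k].min(0)+P[k].max(0))/2,np.ptp(P[k],axis=0),np.percentile(P[k,2],[50,95]))
E
```

```text
1.4333 [ 0.60787755 -0.2196247   0.16378196] [-1.57929225 -0.00522832 -3.0687045 ] [-0.52344522  0.30556999  1.61260299  0.0043392   1.23251992  0.97302652]
[ 0.67401317 -0.21572628  0.30581451]
338 [ 0.60291258 -0.23662614  0.04881469] [0.01468528 0.0145601  0.00956365] [0.05195931 0.05306759]
```

View pics/w1.png

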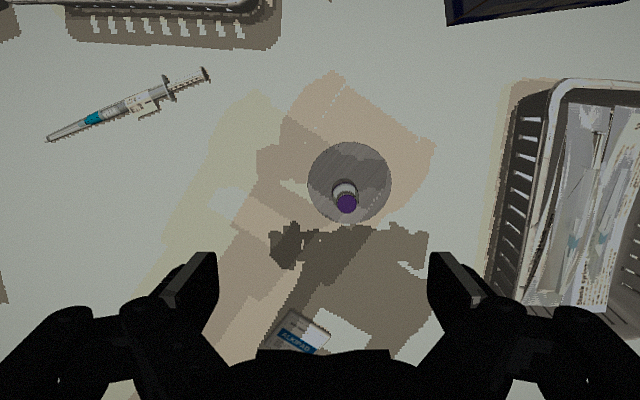

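>>> play_rows([
  [1,[0.003,0.01,0.008],0],
  [1,[0.003,0.015,0.009],0],
  [1,[0,0.02,0],0],
  [1,[0,0.02,0],0],
  [1,[0,0.02,0],0],
  [1,[0,0.01,0],0],
  [1,[0,0,0],0],
  [1,[0,0,0],0],
])

```text
time: 2.15
position: [0.5984, -0.251, 0.0653]
eef_rot: [-1.574, -0.001, -3.083]
wrist_force: [-0.3, 0.2, 0.7]
grip_width: 0.0853
```

```bash
python3 - <<'E'
from h import *
s=get_state();print(s['time'],s['position'],s['eef_rot'])
from scipy.spatial.transform import Rotation as R
w=snap('wrist','w2');C=cloud(w)
P=C.reshape(-1,3);k=(P[:,2]>.044)&(P[:,2]<.056)&(np.hypot(P[:,0]-.603,P[:,1]+.237)<.02)
c=(P[k].min(0)+P[k].max(0))/2
print(k.sum(),c,np.ptp(P[k],axis=0))
c[2]=.018;print('tool delta',R.from_euler('xyz',s['eef_rot']).inv().apply(c-s['position']))
E
```

```text
2.15 [ 0.59836134 -0.25098918  0.0653098 ] [-1.57369576e+00 -6.08411140e-04 -3.08293624e+00]
861 [ 0.60310426 -0.23659141  0.04895918] [0.01504425 0.01517554 0.00985117]
tool delta [-0.00560758  0.04734706 -0.01395775]
```

>>> play_rows([
  [1,[-0.002,0,-0.004],0],
  [1,[-0.001,0.0,-0.003],0],
  [1,[0,0,-0.001],0],
  [1,[0,0,0],0],
  [1,[0,0.005,0],0],
  [1,[0,0.005,0],0],
  [1,[0,0,0],0],
  [1,[0,0,0],0],
])

```text
time: 2.87
position: [0.6047, -0.2437, 0.0607]
eef_rot: [-1.568, 0.008, -3.082]
wrist_force: [0.2, 0.4, 0.3]
grip_width: 0.0852
```

>>> play_rows([
  [1,[0.001,0,-0.004],0],
  [1,[0,0.006,-0.002],0],
  [1,[0,0.009,0],0],
  [1,[0,0.009,0],0],
  [1,[0,0.007,0],0],
  [1,[0,0.003,0],0],
  [1,[0,0,0],0],
  [1,[0,0,0],0],
])

```text
time: 3.53
position: [0.6021, -0.2365, 0.0209]
eef_rot: [-1.57, 0.005, -3.082]
wrist_force: [0.2, -0.6, 0.3]
grip_width: 0.0851
```

```bash
python3 - <<'E'
from h import *
s=get_state();print(s['time'],s['position'],s['eef_rot'])
from scipy.spatial.transform import Rotation as R
c=np.array([.603,-.2366,.018])
print('tool delta',R.from_euler('xyz',s['eef_rot']).inv().apply(c-s['position']))
E
```

```text
3.5333 [ 0.60212132 -0.23646349  0.02085447] [-1.56962096  0.00491816 -3.08197131]
tool delta [-0.00085494  0.00285893  0.00018527]
```

>>> play_rows([
  [1,[0,0.003,0],0],
  [1,[0,0.001,0],0],
  [0,[0,0,0],0],
  [0,[0,0,0],0],
  [0,[0,0,0],0],
  [0,[0,0,0],0],
  [0,[0,0,0],0],
  [0,[0,0,0],0],
])

```text
time: 4.2
position: [0.6035, -0.2375, 0.0184]
eef_rot: [-1.567, 0.008, -3.082]
wrist_force: [-0.1, -0.6, 0.6]
grip_width: 0.0198
```

>>> play_rows([
  [0,[0,0,0],0],
  [0,[0,0,0],0],
  [0,[0,0,0],0],
  [0,[0,0,0],0],
  [0,[0,-0.005,0],0],
  [0,[0,-0.015,0],0],
  [0,[0,-0.02,0],0],
  [0,[0,-0.02,0],0],
])

```text
time: 4.87
position: [0.5994, -0.2352, 0.0765]
eef_rot: [-1.574, -0.001, -3.082]
wrist_force: [-0.2, -0.9, 0.9]
grip_width: 0.0197
```

```bash
python3 - <<'E'
from h import *
s=get_state();print(s['time'],s['position'],s['eef_rot'],s['grip_width'])
snap('wrist','w3')
E
```

```text
4.8667 [ 0.59938481 -0.23517347  0.07647833] [-1.57402734e+00 -1.45093854e-03 -3.08227102e+00] 0.019721212406162585
```

View pics/w3.png

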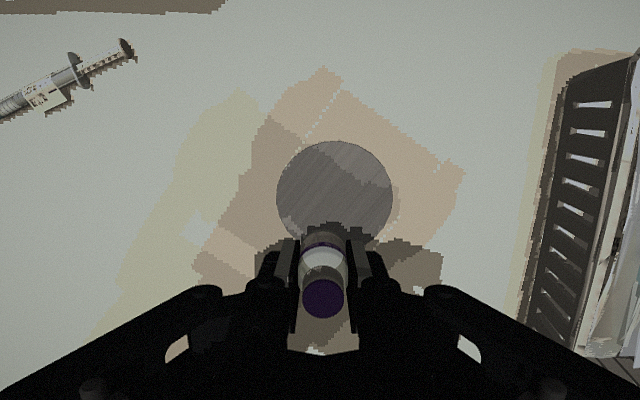

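>>> play_rows([
  [0,[0,-0.02,-0.01],0],
  [0,[0.002,-0.02,-0.02],0],
  [0,[0.003,-0.02,-0.03],0],
  [0,[0.003,-0.02,-0.035],0],
  [0,[0.003,-0.02,-0.035],0],
  [0,[0.003,-0.015,-0.035],0],
  [0,[0.003,-0.01,-0.035],0],
  [0,[0.003,0,-0.035],0],
])

```text
time: 5.58
position: [0.5701, -0.0018, 0.2236]
eef_rot: [-1.562, 0.023, -3.094]
wrist_force: [0.1, -0.9, -0.3]
grip_width: 0.0197
```

>>> play_rows([
  [0,[0.004,0,-0.035],-0.5],
  [0,[0.004,0,-0.035],-0.5],
  [0,[0.004,0,-0.035],0],
  [0,[0.004,0,-0.035],0],
  [0,[0.004,0,-0.025],0],
  [0,[0.003,0,-0.015],0],
  [0,[0.002,0,-0.008],0],
  [0,[0,0,0],0],
])

```text
time: 6.25
position: [0.5305, 0.1998, 0.2325]
eef_rot: [-1.562, 0.04, -3.068]
wrist_force: [-0.7, -0.1, -0.6]
grip_width: 0.0193
```

```bash
python3 - <<'E'
from h import *
s=get_state();print(s['time'],s['position'],s['eef_rot'],s['grip_width'])
from scipy.spatial.transform import Rotation as R
c=np.array([.531,.213,.2])
print('tool delta',R.from_euler('xyz',s['eef_rot']).inv().apply(c-s['position']))
snap('wrist','w4')
E
```

```text
6.25 [0.53046332 0.1998029  0.23248625] [-1.56244103  0.03994992 -3.06755663] 0.019276124907340878
tool delta [-0.00021269  0.03240993 -0.01339251]
```

View pics/w4.png

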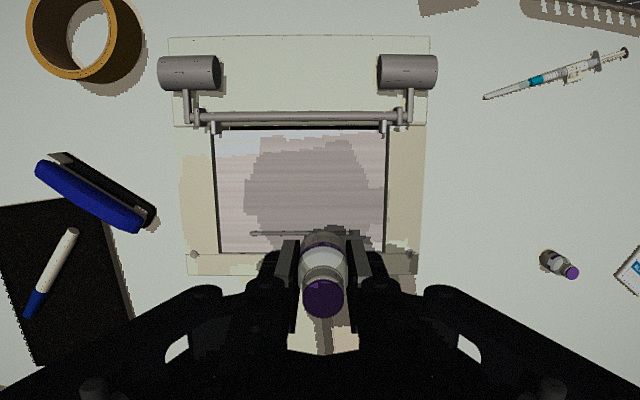

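The wrist view shows the vial held over the box. The flap's front corners are at about (219,253) and (386,252), and its far corners at about (213,130) and (386,130). The spare still stands at (557,263).

```bash
python3 - <<'E'
from h import *
w=load('w4');P=plane(w,[[219,253],[386,252],[213,130],[386,130]],.14);print(P,P[:2].mean(0),P.mean(0))
d=P[1]-P[0];print(np.linalg.norm(d),np.degrees(np.arctan2(d[1],d[0]))+90)
s=get_state()
from scipy.spatial.transform import Rotation as R
print(R.from_euler('xyz',s['eef_rot']).as_matrix().round(3))
E
```

```text
[[0.49231882 0.27149403 0.14      ]
 [0.50176815 0.15160013 0.14      ]
 [0.57919648 0.27638105 0.14      ]
 [0.5874554  0.16132775 0.14      ]] [0.49704348 0.21154708 0.14      ] [0.54018471 0.21520074 0.14      ]
0.12026568882349979 4.506403447013071
[[-0.997  0.041  0.073]
 [-0.073 -0.006 -0.997]
 [-0.04  -0.999  0.009]]
```

>>> play_rows([
  [0,[0,0.004,-0.006],0],
  [0,[0,0.008,-0.004],0],
  [0,[0,0.01,-0.002],0],
  [0,[0,0.01,0],0],
  [0,[0,0.01,0],0],
  [0,[0,0.005,0],0],
  [0,[0,0,0],0],
  [0,[0,0,0],0],
])

```text
time: 6.97
position: [0.5327, 0.2065, 0.1784]
eef_rot: [-1.561, 0.037, -3.076]
wrist_force: [0.3, 0.1, -0.3]
grip_width: 0.0197
```

>>> play_rows([
  [0,[0,0.005,-0.004],0],
  [0,[0,0.01,-0.003],0],
  [0,[0,0.012,-0.001],0],
  [0,[0,0.012,0],0],
  [0,[0,0.012,0],0],
  [0,[0,0.012,0],0],
  [0,[0,0.01,0],0],
  [0,[0,0.005,0],0],
])

```text
time: 7.63
position: [0.5369, 0.215, 0.0944]
eef_rot: [-1.561, 0.041, -3.075]
wrist_force: [0.4, -0.0, 0.6]
grip_width: 0.0198
```

>>> play_rows([
  [0,[-0.001,0.006,0],0],
  [0,[0,0.004,0],0],
  [0,[0,0,0],0],
  [0,[0,0,0],0],
  [0,[0,0,0],0],
  [0,[0,0,0],0],
  [0,[0,0,0],0],
  [0,[0,0,0],0],
])

```text
time: 8.3
position: [0.5377, 0.2146, 0.0819]
eef_rot: [-1.561, 0.038, -3.076]
wrist_force: [-0.1, -0.3, -0.1]
grip_width: 0.02
```

```bash
python3 - <<'E'
from h import *
s=get_state();print(s['time'],s['position'],s['eef_rot'],s['grip_width'],s['wrist_force'])
a=snap('scene','s5');w=snap('wrist','w5')
cv2.imwrite('pics/c5.png',np.hstack([cv2.resize(a['image'][160:340,120:300],(400,400),interpolation=2),w['image'][:,120:520]])[...,::-1])
E
```

```text
8.3 [0.53770861 0.21463979 0.08191521] [-1.56065642  0.0381659  -3.07569384] 0.01997205165142601 [-0.10207652 -0.29594663 -0.09620946]
```

View pics/c5.png

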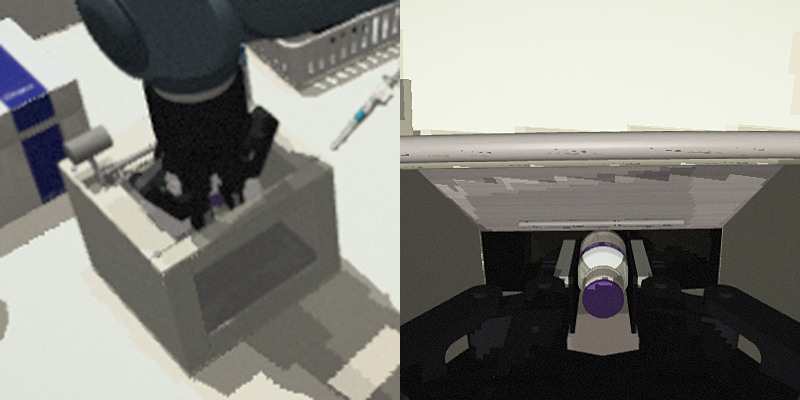

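The combined picture shows the flap swung open behind the vial. The vial (cap at (603,297) in the right half) and the fingers are well inside the mouth. Next I release it.

>>> play_rows([
  [0.42,[0,0,0],0],
  [0.42,[0,0,0],0],
  [0.42,[0,0,0],0],
  [0.42,[0,0,0],0],
  [0.42,[0,0,0],0],
  [0.42,[0,0,0],0],
  [0.42,[0,0,0],0],
  [0.42,[0,0,0],0],
])

```text
time: 9.07
position: [0.5381, 0.2147, 0.0826]
eef_rot: [-1.561, 0.039, -3.075]
wrist_force: [-0.2, -0.5, 0.5]
grip_width: 0.0355
```

```bash
python3 - <<'E'
from h import *
s=get_state();print(s['time'],s['position'],s['grip_width'],s['wrist_force'])
snap('wrist','w6')
E
```

```text
9.0667 [0.53811573 0.21471667 0.08259358] 0.03546994536001402 [-0.15316366 -0.51595735  0.47707176]
```

View pics/w6.png

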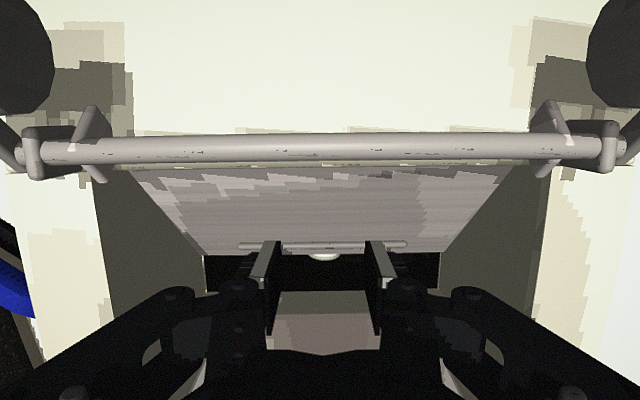

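The vial has dropped clear of the fingers: they are empty, and a light rim shows below at (323,256). The flap now rests against the fingers, so I retract straight up.

>>> play_rows([
  [0.42,[0,-0.008,0],0],
  [0.42,[0,-0.015,0],0],
  [0.42,[0,-0.015,0],0],
  [0.42,[0,-0.015,0],0],
  [0.42,[0,-0.015,0],0],
  [0.42,[0,-0.015,0],0],
  [0.42,[0,-0.015,0],0],
  [0.42,[0,-0.015,0],0],
])

```text
time: 9.78
position: [0.5311, 0.2152, 0.1999]
eef_rot: [-1.56, 0.033, -3.076]
wrist_force: [0.8, 0.8, 0.7]
grip_width: 0.0361
```

>>> play_rows([
  [0.42,[0,-0.015,0],0],
  [0.42,[0,-0.01,0.01],0],
  [0.42,[0,-0.005,0.02],0],
  [0.42,[0,0,0.03],0],
  [0.42,[0,0,0.03],0],
  [0.42,[0,0,0.025],0],
  [0.42,[0,0,0.01],0],
  [0.42,[0,0,0],0],
])

```text
time: 10.45
position: [0.5412, 0.0842, 0.2431]
eef_rot: [-1.56, 0.048, -3.072]
wrist_force: [0.1, -0.4, 1.0]
grip_width: 0.0357
```

>>> play_rows([
  [0.42,[0,0,0],0],
  [0.42,[0,0,0],0],
  [0.42,[0,0,0],0],
  [0.42,[0,0,0],0],
  [0.42,[0,0,0],0],
  [0.42,[0,0,0],0],
  [0.42,[0,0,0],0],
  [0.42,[0,0,0],0],
])

```text
time: 11.12
position: [0.5403, 0.0883, 0.2427]
eef_rot: [-1.561, 0.047, -3.067]
wrist_force: [0.5, -0.5, 0.3]
grip_width: 0.036
```

```bash
python3 - <<'E'
from h import *
s=get_state();print(s['time'],s['position'],s['wrist_force'],abs(s['joint_velocities']).max())
a=snap('scene','s7');b=snap('top','t7')
cv2.imwrite('pics/c7.png',np.hstack([cv2.resize(x,(400,400),interpolation=2) for x in(a['image'][160:340,120:300],b['image'][100:280,165:345])])[...,::-1])
C=cloud(b)
q=np.array([[162,437],[418,415],[280,340]])/5+[165,120]-.4
for u,v in q.astype(int): print(C[v-3,u])
for n,f in(('before',load('t0')),('after',b)):
  m=cv2.inRange(cv2.cvtColor(f['image'],cv2.COLOR_RGB2HSV),(115,50,30),(165,255,255))[210:240,330:360]
  y,x=np.nonzero(m);print(n,len(x),x.mean()+330 if len(x) else 0,y.mean()+210 if len(x) else 0)
E
```

```text
11.1167 [0.54031735 0.08831357 0.24268009] [ 0.49998522 -0.47521518  0.34544266] 0.00928952279827186
[0.45301313 0.14255127 0.55455996]
[0.50744034 0.15307345 0.13469472]
[0.48878869 0.1308193  0.486489  ]
before 28 345.5 223.78571428571428
after 28 345.5 223.78571428571428
```

View pics/c7.png

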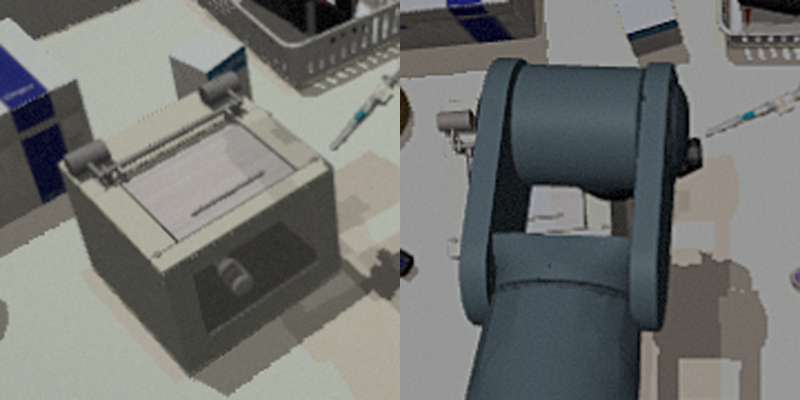

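The scene view (left half) shows the flap shut flush, with the vial lying inside behind the front window at (235,275). The robot is clear of everything and the spare vial hasn't moved, so I hand the job in.

```bash
python3 -c "
from plant import *
print(sign_off())"
```

```text
the job is handed in; nothing more can be done
None
```

The used vial is inside the white collection box with the flap shut, and I handed the job in at about 11.2 s of the 38 s limit. I gripped it on the steel plate, pushed it down through the flap, let go with its centre about 48 mm below the mouth, and pulled straight out.

**Last checks:**
- **Vial:** the last scene picture shows it inside the box, behind the front window.
- **Flap:** it looks flush with the top in the same picture. I couldn't confirm that by depth from the top camera, because the arm was in the way: two of three sample points hit the arm, and the third, at the flap's front corner, read 135 mm against the nominal 140 mm.
- **Spare vial:** its cap is at exactly the same pixels in the top view as at the start.
- **Plate:** it was still in place, empty, after the lift. I didn't check it again at the end.
- **Robot:** it was at rest, about 100 mm above the box, touching nothing. Wrist force readings stayed around 1 N at the end of every move.

The tool leaned about 2.5° by the end, from drift I couldn't correct with the moves available. It had no visible effect on the job.

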